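Run the stop carriage home on its rail

TASK

On the bench is a stop rail whose carriage is locked by a spring thumb plate. With the shut fingertips press the thumb plate down and, keeping it down, slide the carriage along the rail until it stands right up against the tall end block (not the low one), then let go so that the plate springs back up and locks the carriage there. Nothing needs gripping or lifting; leave the things lying around the rail where they are.

Things in the scene. Friction and masses are not known exactly. Their poses are not given: they have to be found in the camera images.
- rail: Aluminium rail fixed to the bench, 44 mm wide, 336 mm long, top 30 mm above the bench, on two dark steel feet 74 mm wide and 6 mm high. Origin on the bench under its middle, z up; it runs along its own y axis; its own -x side carries a rack of small steel cross pins 10 mm apart.
- carriage (a joint): Place of the grey carriage in m: signed distance of its middle from the rail's middle along the rail's own +y. -0.1005 touches the end piece on the -y side, +0.1005 that on the +y side; starts within 0.035 of 0. While the thumb plate is up it is locked in notches every 10 mm (0.5 mm of play; 0.10 is the last notch at either end). Once unlocked it slides with about 1 N of friction.
- carriage_mid (a point): Middle of the carriage, 47 mm above the bench. It is 66 mm across the rail, 96 mm along it. At each end stands a 10 mm thick lug across the rail, top 75 mm above the bench; low side walls (top 59 mm above the bench) join the lugs. The thumb plate fills the opening between them, 76 mm along by 56 mm across the rail, and sinks 4 mm below the side walls.
- release (a joint): How far the thumb plate is pressed down, in m: 0 fully up, 0.010 bottomed. It takes about 3 N to start and 6 N to bottom. The lock is free when it is down more than 5.5 mm; if let up on the way it drops into the next notch. It springs up when let go.
- release_top (a point): Middle of the top face of the thumb plate, 65 mm above the bench when up, 55 mm bottomed. Dark steel with thin ribs, 53 mm across the rail by 73 mm along it; it travels with the carriage. A fingertip pressed on it drags the carriage along by friction or, if it slips, by bearing on the lug ahead.
- stop_block: The tall end block, dark steel, 50 mm across the rail, 20 mm along it, top 75 mm above the bench (plus 3 mm screw heads), at either end of the rail. Origin at bench height under its middle, 158.5 mm along the rail from the rail's middle; when the carriage touches it, the carriage's middle is 58 mm from it.
- end_cap: The low end cap, the same but only 40 mm high, at the other end of the rail.
- cork_block: Loose cork sanding block, 45 x 75 x 26 mm high, on the robot's side of the rail. Origin under its middle. Leave alone.
- black_tape: Loose roll of black tape, 53 mm across, 19 mm high, on the robot's side of the rail. Origin under its middle. Leave alone.
- masking_tape: Loose roll of masking tape, 104 mm across, 25 mm high, beyond the rail. Origin under its middle. Leave alone.
- wax_tin: Loose round brown tin, 66 mm across, 24 mm high, on the robot's side of the rail. Origin under its middle. Leave alone.

How it is judged:
By the outcome, as a careful person would: the job done as asked, in the order asked, and still so for the second after the job is handed in, with the robot touching nothing.
It also fails if it takes over 32 s, if anything falls off the work surface, if the arm or the gripper's body presses on something with over 40 N, if the wrist force passes 120 N, or if a joint passes its speed limit or range.

ROBOT

A 7-joint arm with a two-finger parallel gripper is mounted at the origin on a cart in front of the work surface, level with it; the furniture and walls round the work are solid. World frame = base frame: x ahead of the robot, y to its left, z up, the work surface at z = 0. Lengths are in m, angles in rad, forces in N, time in s.
With the tool pointing down it reaches from about 0.425 to 1.025 m from the base axis. Payload 3.6 kg.
Tool frame: the origin (TCP) lies midway between the tips of the shut fingers; the grasp point (between the pads) lies 19 mm behind it (hold_point_z is the distance from the TCP to the grasp point, in m); z points along the fingers, y is the direction in which the jaws open and shut (so a half turn about z gives the same grasp; the last joint's range is limited). The gripper opens to 85 mm and grips with 20 to 120 N. Pads are 22 mm wide; open, the fingers measure 114 mm over their backs; the gripper's body (76 mm by 85 mm) begins 54 mm behind the grasp point. The pads swing forward as they close: fully open they stand 13 mm farther back than shut.
Start: joints at [1.206, 0.591, 0.048, 1.609, -0.033, 0.943, -0.034], TCP at [0.195, -0.698, 0.231] pointing down, gripper open.
Joint ranges: [-2.69, 2.69], [-0.47, 2.24], [-1.27, 1.36], [0.19, 2.51], [-1.53, 4.68], [0.08, 2.07], [-3.09, 3.09]. Speed limits (rad/s): [2.57, 2.57, 3.14, 3.14, 3.14, 3.14, 3.14].

INTERFACE

Orientations are given as a 3x3 rotation matrix whose columns are the frame's x, y, z axes.
In Python, from rig import read_state, snapshot, sign_off, hold_point_z gives the robot as it stands.
- The arm moves only by the tool servo_tool, never from a script. Its arguments are lists of equal length, an entry for each row: "slide": the shift along the world's x, y, z as a fraction of full scale, a list of three; "rot": the turn, a rotation vector about the world's x, y, z as a fraction of full scale, a list of three. In form: {"slide": [[dx, dy, dz], ...], "rot": [[rx, ry, rz], ...]}. A call has 1 to 5 rows; each row is the pose to reach, as a shift and turn from the pose measured when the call began; what a row does not reach only later rows make up. Full scale, the value 1, is 0.8 m for a shift and 45 degrees for a turn. A row lasts 1/10 s, in which the tool goes at most 50 mm and 8.59 degrees, less where a joint would pass 70% of its speed; a pose out of reach is approached as far as the arm can. A call with a number of a shift or a turn outside -1 to 1 is refused whole. A call with a gripper value outside its range is refused whole. "grip" is the opening, from 0 (shut) to 1 (fully open), set as the call begins (left out, the last holds). The fingers move at their own pace and stop on an object; "newtons" is the grip in N (left out, the last holds). Time passes only in rows, so rows that repeat a pose let the fingers close. It gives the time, the measured TCP pose, the force and the opening at its end, in the units of the state.
- read_state(): the state, without advancing time (a new reading comes with each control period).
- snapshot(name): name is "scene" or "top" or "wrist"; returns a dict with "img" (480x640x3 uint8, red, green, blue), "fov_y" (degrees; the focal length in pixels is half the picture's height over the tangent of half this angle, whatever the lens; pixels are square), "cx", "cy" (the principal point, pixels), "position" and "attitude" of the camera in the world. Camera axes: x right, y down, z forward; pixel columns grow to the right and rows downward; lengths in m; the calibration is good to about 2 mm. A picture is of the moment at which its call begins. There is no depth.
- sign_off(): hands the job in, once; it reports no verdict.
The state is a dict: "clock": time; "joints": joint angles; "dq": joint speeds; "effort": joint torques, N m; "position": TCP position; "ee_rot": TCP orientation; "contact_force": force on the tool from outside, world axes, zero at the start; "ft_torque": the same for the moment, N m; "grip_width": finger opening in m.
Only numpy, scipy, OpenCV 4.12 (cv2) and the standard library are available. Lean on these libraries where they do the work, as an engineer would, in place of code of your own. Each camera call takes 0.05 s, during which the arm holds its last target.

## Working session

There is one attempt and no reset: what is moved stays moved. The work goes in short steps, Python scripts to look and compute and a tool call to move; the robot and the scene stay as the last step left them, time stands still between calls to the robot, and variables do not carry over. Pictures are saved under pics/ and viewed, and the job is handed in when it is done.

Besides the shell and the picture viewer there is one more tool, called after "Call:" as name(argument=value, ...) on one line, values as JSON. servo_tool: Moves the arm, as the interface text tells. Shift numbers are shares of 0.8 m and turn numbers shares of 45 degrees, none past 1 either way. Its arguments: {"type":"object","properties":{"slide":{"type":"array"},"rot":{"type":"array"},"grip":{"type":"number"},"newtons":{"type":"number"}},"required":["slide","rot"]}

```bash
mkdir -p pics; ls; cat > h.py <<'E'
import numpy as np,cv2
from rig import *
def snap(n,f):
    s=snapshot(n); cv2.imwrite('pics/'+f,cv2.cvtColor(s['img'],cv2.COLOR_RGB2BGR))
    np.savez('pics/'+f[:-4]+'.npz',**s); return s
def ray(s,u,v,z):
    f=240/np.tan(np.radians(float(s['fov_y']))/2)
    d=np.array(s['attitude'])@np.array([(u-s['cx'])/f,(v-s['cy'])/f,1.]); p=np.array(s['position']); return p+d*(z-p[2])/d[2]
def proj(s,P):
    f=240/np.tan(np.radians(float(s['fov_y']))/2)
    c=np.array(s['attitude']).T@(np.array(P)-np.array(s['position'])); return f*c[0]/c[2]+s['cx'],f*c[1]/c[2]+s['cy']
E
python3 - <<'E'
from h import *
for n in('top','scene'):
    s=snap(n,n+'1.png'); print(n,s['fov_y'],s['cx'],s['cy'],s['position'],s['attitude'])
r=read_state(); print(r)
E
```

```text
pics
top 45.02931483056371 312.9978412262799 235.82314516034307 [ 0.41314118 -0.08149626  1.02887035] [[-0.02227844 -0.99394312  0.10761392]
 [-0.99975072  0.02199035 -0.00386321]
 [ 0.00147334 -0.10767316 -0.99418525]]
scene 51.28139192147481 318.94493355531654 239.6692335194082 [0.18995934 0.35567344 0.70600129] [[-0.82676704 -0.4249087   0.36865818]
 [-0.56247304  0.63484708 -0.52971055]
 [-0.00896295 -0.64530752 -0.76387033]]
{'clock': 0.1, 'joints': array([ 1.20548629,  0.5919927 ,  0.04827833,  1.60970358, -0.03330718,
        0.94272484, -0.033674  ]), 'dq': array([-0.00068873, -0.00053065,  0.00104286, -0.00471188, -0.00028034,
       -0.00092396, -0.00099676]), 'effort': array([ 4.80251969e-03, -5.49992895e+01,  1.55313648e+00, -1.98824805e+01,
        9.64201579e-03,  3.78552460e-03, -3.20158897e-06]), 'position': array([ 0.19446839, -0.69764655,  0.23027601]), 'ee_rot': array([[ 9.63253365e-01,  2.68593666e-01, -6.31272887e-04],
       [ 2.68594392e-01, -9.63251449e-01,  1.92330717e-03],
       [-9.14863998e-05, -2.02218846e-03, -9.99997951e-01]]), 'contact_force': array([1.26484694, 0.07472231, 0.40867474]), 'ft_torque': array([-0.01303186,  0.01836234, -0.03106594]), 'grip_width': 0.08533222806400405}
```

View pics/top1.png

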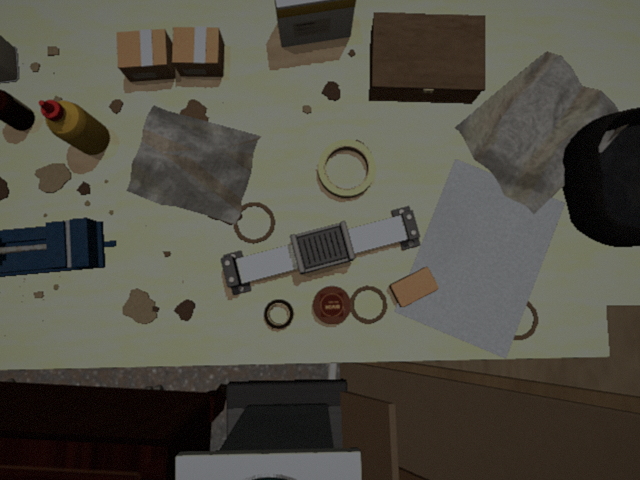

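View pics/scene1.png

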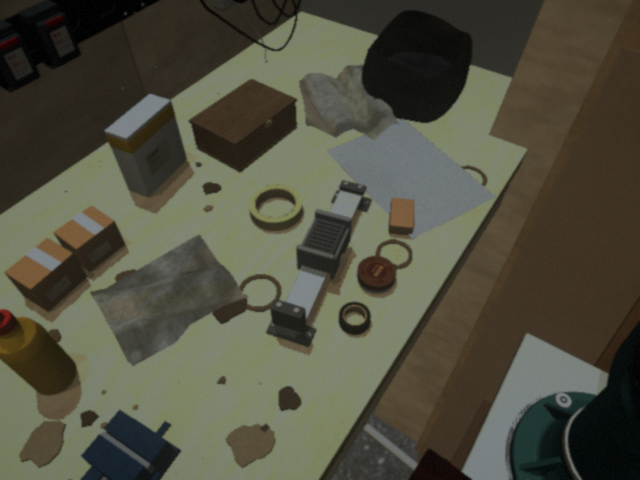

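The top view shows the carriage at about (322,246) and end pieces near (235,272) and (406,228). In the scene view the near end (289,318) looks tall. I'll enlarge both.

```bash
python3 - <<'E'
import cv2
a=cv2.imread('pics/top1.png')[195:305,210:430]; a=cv2.convertScaleAbs(cv2.resize(a,None,fx=3.6,fy=3.6,interpolation=cv2.INTER_CUBIC),alpha=1.5); cv2.imwrite('pics/top1c.png',a)
a=cv2.imread('pics/scene1.png')[170:350,250:410]; a=cv2.convertScaleAbs(cv2.resize(a,None,fx=3.3,fy=3.3,interpolation=cv2.INTER_CUBIC),alpha=1.5); cv2.imwrite('pics/scene1c.png',a)
E
```

```text
(no output)
```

View pics/top1c.png

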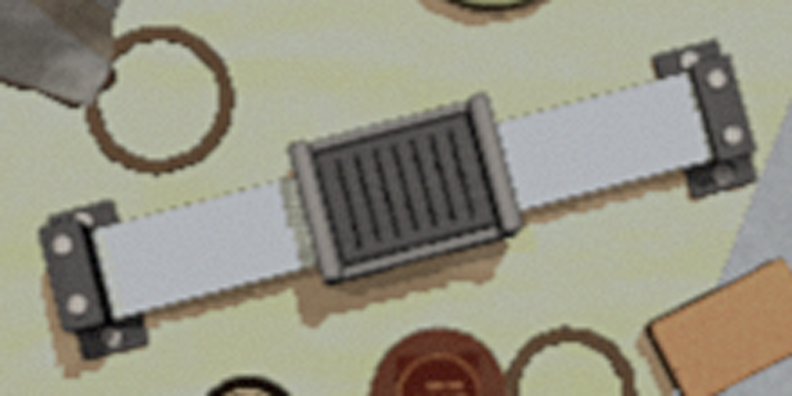

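View pics/scene1c.png

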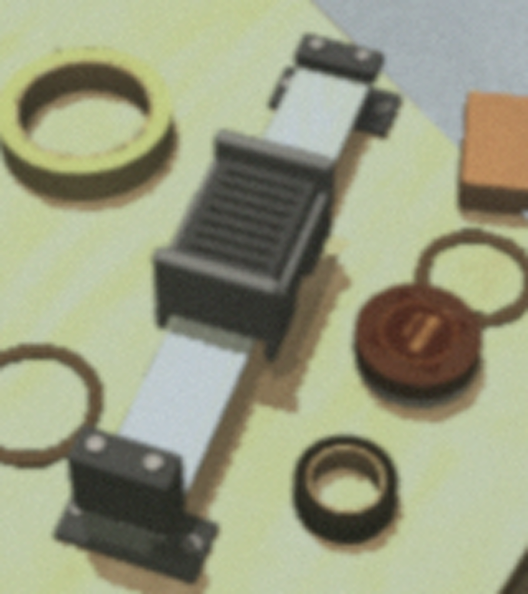

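```bash
python3 - <<'E'
from h import *
s=dict(np.load('pics/top1.npz'))
R=lambda u,v,z: ray(s,210+(u+.5)/3.6-.5,195+(v+.5)/3.6-.5,z)
P=[R(95,230,.03),R(120,318,.03),R(690,75,.03),R(712,163,.03)]
print(P); a=(P[0]+P[1])/2;b=(P[2]+P[3])/2; d=a-b; print('len',np.linalg.norm(d),'w',np.linalg.norm(P[0]-P[1]),'ang',np.degrees(np.arctan2(d[1],d[0])),'mid',(a+b)/2)
m=(a+b)/2;d/=np.linalg.norm(d)
T=(R(62,243,.078)+R(78,304,.078))/2;print('blk',T,(T-m)@d,np.cross(d,T-m)[2])
T=(R(717,78,.043)+R(733,135,.043))/2;print('cap',T,(T-m)@d,np.cross(d,T-m)[2])
C=[R(*c,.075) for c in((292,145),(328,280),(486,95),(520,230))]
c=sum(C)/4;print('car',C,c,(c-m)@d,np.cross(d,c-m)[2]); e=C[0]+C[1]-C[2]-C[3];print(np.linalg.norm(e)/2,np.degrees(np.arctan2(e[1],e[0])),np.linalg.norm(C[0]-C[1]))
E=[R(*c,.065) for c in((314,153),(352,266),(467,112),(503,228))]
c=sum(E)/4;print('plate',c,(c-m)@d)
E
```

```text
[array([0.48475935, 0.04844242, 0.03      ]), array([0.44238502, 0.03684025, 0.03      ]), array([ 0.55351502, -0.23999367,  0.03      ]), array([ 0.51050067, -0.24893579,  0.03      ])]
len 0.29514967572033046 w 0.043933982166254555 ang 103.40705302306014 mid [ 0.49779002 -0.1009117   0.03      ]
blk [0.46173233 0.05375202 0.078     ] 0.158809325383465 -0.0007864919638097961
cap [ 0.5361813  -0.25403038  0.043     ] -0.15784748813773994 -0.001841750001383674
car [array([ 0.51871754, -0.04837437,  0.075     ]), array([ 0.45627492, -0.06370084,  0.075     ]), array([ 0.53995333, -0.13832321,  0.075     ]), array([ 0.47721312, -0.15214871,  0.075     ])] [ 0.49803973 -0.10063678  0.075     ] 0.00020952067785109048 -0.0003066483948245643
0.09165701255558978 103.3008476853732 0.06429604112719063
plate [ 0.49781969 -0.10195132  0.065     ] -0.0010181707996786522
```

Tall block is at the +y (left) end, and the rail runs at 103.4°. The lengths check: 158.8 mm to the block against 158.5 mm, and 44 mm width. The carriage is at about 0, middle at (0.498, -0.101), so I'll move above the plate with the fingers shut.

Call:
servo_tool(slide=[[0.377,0.756,-0.1],[0.377,0.756,-0.1],[0.377,0.756,-0.1],[0.377,0.756,-0.1],[0.377,0.756,-0.1]], rot=[[0,0,-0.05],[0,0,-0.05],[0,0,-0.05],[0,0,-0.05],[0,0,-0.05]], grip=0, newtons=40)

```text
clock: 0.6
position: [0.3057, -0.4741, 0.2011]
ee_rot: [[0.973, 0.23, -0.001], [0.23, -0.973, 0.002], [-0.0, -0.003, -1.0]]
contact_force: [1.6, -0.2, -0.7]
grip_width: 0.0121
```

Call:
servo_tool(slide=[[0.238,0.476,-0.064],[0.238,0.476,-0.064],[0.238,0.476,-0.064],[0.238,0.476,-0.064],[0.238,0.476,-0.064]], rot=[[0,0,0],[0,0,0],[0,0,0],[0,0,0],[0,0,0]])

```text
clock: 1.1
position: [0.4164, -0.2522, 0.1713]
ee_rot: [[0.973, 0.23, -0.001], [0.23, -0.973, 0.003], [-0.0, -0.003, -1.0]]
contact_force: [0.5, -0.5, -0.5]
grip_width: -0.0001
```

```bash
python3 -c "
from h import *
r=read_state();print(r['position'],r['contact_force'],r['clock'],r['ee_rot'])"
```

```text
[ 0.41636811 -0.25217445  0.17132223] [ 0.48213369 -0.4836257  -0.47957048] 1.1 [[ 9.73195617e-01  2.29977764e-01 -7.20644455e-04]
 [ 2.29978858e-01 -9.73192404e-01  2.50388332e-03]
 [-1.25488223e-04 -2.60250126e-03 -9.99996606e-01]]
```

Remaining: (0.0796, 0.159, -0.06).

Call:
servo_tool(slide=[[0.1,0.199,-0.075],[0.1,0.199,-0.075],[0.1,0.199,-0.075],[0.1,0.199,-0.075],[0.1,0.199,-0.075]], rot=[[0,0,0],[0,0,0],[0,0,0],[0,0,0],[0,0,0]])

```text
clock: 1.6
position: [0.4987, -0.086, 0.1098]
ee_rot: [[0.971, 0.241, -0.001], [0.241, -0.971, 0.006], [0.0, -0.006, -1.0]]
contact_force: [0.3, 0.2, 0.2]
grip_width: 0.0
```

```bash
python3 - <<'E'
from h import *
s=snap('scene','s2.png');a=s['img'][120:340,220:440][:,:,::-1]; cv2.imwrite('pics/s2c.png',cv2.convertScaleAbs(cv2.resize(a,None,fx=2.7,fy=2.7,interpolation=cv2.INTER_CUBIC),alpha=1.5))
E
```

```text
(no output)
```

View pics/s2c.png

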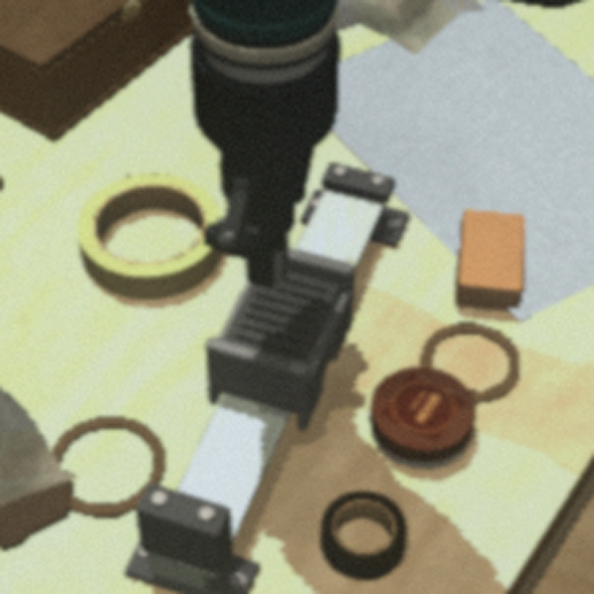

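The fingertip, at crop (265,280), hangs above the plate as expected. I'll descend to just above it.

Call:
servo_tool(slide=[[-0.002,-0.009,-0.025],[-0.002,-0.009,-0.045],[-0.002,-0.009,-0.047],[-0.002,-0.009,-0.047]], rot=[[0,0,0],[0,0,0],[0,0,0],[0,0,0]])

```text
clock: 2.05
position: [0.4949, -0.0977, 0.0727]
ee_rot: [[0.972, 0.235, -0.003], [0.235, -0.972, 0.004], [-0.002, -0.004, -1.0]]
contact_force: [0.2, -0.3, 0.1]
grip_width: -0.0001
```

```bash
python3 - <<'E'
from h import *
s=snap('scene','s3.png');a=s['img'][170:300,250:410][:,:,::-1]; cv2.imwrite('pics/s3c.png',cv2.convertScaleAbs(cv2.resize(a,None,fx=4,fy=4,interpolation=cv2.INTER_CUBIC),alpha=1.7))
r=read_state();print(r['position'],r['contact_force'],r['clock'])
u=proj(s,r['position']);print((u[0]-250)*4,(u[1]-170)*4)
E
```

```text
[ 0.49547084 -0.09755054  0.07315547] [-0.97686842  0.07361966 -0.69518822] 2.1
294.94376971403403 256.7604910651128
```

View pics/s3c.png

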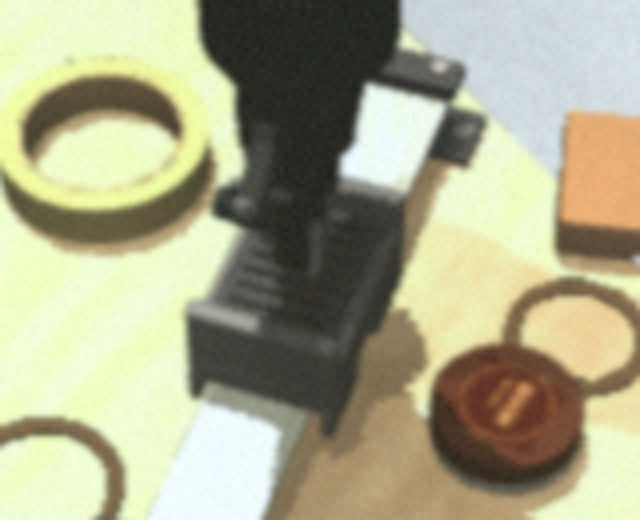

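The tip, at crop (300,275), is over the plate near its middle. Pressing down.

Call:
servo_tool(slide=[[0,0.003,-0.01],[0,0.003,-0.02],[0,0.003,-0.024],[0,0.003,-0.024]], rot=[[0,0,0],[0,0,0],[0,0,0],[0,0,0]])

```text
clock: 2.5
position: [0.4965, -0.0955, 0.055]
ee_rot: [[0.972, 0.235, 0.0], [0.235, -0.972, 0.003], [0.001, -0.003, -1.0]]
contact_force: [-0.9, -1.3, 12.6]
grip_width: -0.0001
```

Bottomed at z = 0.055 with 12.6 N. Sliding along the rail.

Call:
servo_tool(slide=[[-0.0029,0.0122,-0.002],[-0.0058,0.0243,-0.002],[-0.0087,0.0365,-0.002],[-0.0116,0.0486,-0.002],[-0.0145,0.0608,-0.002]], rot=[[0,0,0],[0,0,0],[0,0,0],[0,0,0],[0,0,0]])

```text
clock: 3.0
position: [0.4849, -0.0478, 0.0549]
ee_rot: [[0.972, 0.234, 0.001], [0.234, -0.972, 0.002], [0.001, -0.002, -1.0]]
contact_force: [-2.1, -2.0, 20.1]
grip_width: 0.0003
```

```bash
python3 - <<'E'
from h import *
s=snap('scene','s4.png');a=s['img'][170:350,250:410][:,:,::-1]; cv2.imwrite('pics/s4c.png',cv2.convertScaleAbs(cv2.resize(a,None,fx=3.3,fy=3.3,interpolation=cv2.INTER_CUBIC),alpha=1.7))
r=read_state();print(r['position'],r['contact_force'],r['clock'])
E
```

```text
[ 0.48440087 -0.04548997  0.05486865] [-3.79939523  0.18952927 21.14587365] 3.05
```

View pics/s4c.png

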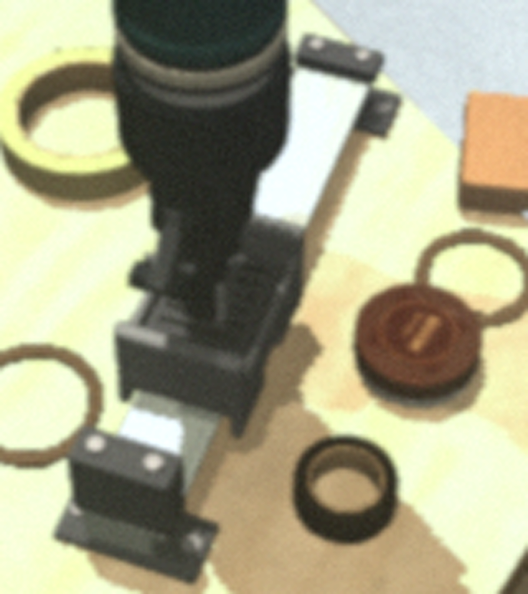

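The carriage follows the finger; about half the travel is done. Continuing at the same pressure, slower near the end.

Call:
servo_tool(slide=[[-0.0029,0.0122,-0.0018],[-0.0058,0.0243,-0.0018],[-0.0087,0.0365,-0.0018],[-0.0112,0.047,-0.0018],[-0.0128,0.0535,-0.0018]], rot=[[0,0,0],[0,0,0],[0,0,0],[0,0,0],[0,0,0]])

```text
clock: 3.55
position: [0.474, -0.0028, 0.0548]
ee_rot: [[0.972, 0.236, 0.0], [0.236, -0.972, 0.003], [0.001, -0.003, -1.0]]
contact_force: [-2.3, -2.2, 20.8]
grip_width: 0.0003
```

Call:
servo_tool(slide=[[-0.0012,0.005,-0.0018],[-0.0023,0.0097,-0.0018],[-0.0035,0.0146,-0.0018],[-0.0035,0.0146,-0.0018]], rot=[[0,0,0],[0,0,0],[0,0,0],[0,0,0]])

```text
clock: 3.95
position: [0.4726, 0.0048, 0.0549]
ee_rot: [[0.973, 0.232, 0.004], [0.232, -0.973, -0.001], [0.004, 0.002, -1.0]]
contact_force: [-0.6, -10.0, 17.0]
grip_width: 0.0001
```

```bash
python3 - <<'E'
from h import *
s=snap('scene','s5.png');a=s['img'][170:350,250:410][:,:,::-1]; cv2.imwrite('pics/s5c.png',cv2.convertScaleAbs(cv2.resize(a,None,fx=3.3,fy=3.3,interpolation=cv2.INTER_CUBIC),alpha=1.7))
r=read_state();print(r['position'],r['contact_force'],r['clock'])
E
```

```text
[0.47266222 0.00484541 0.05488358] [-0.5734236  -8.72180281 18.03053301] 4.0
```

View pics/s5c.png

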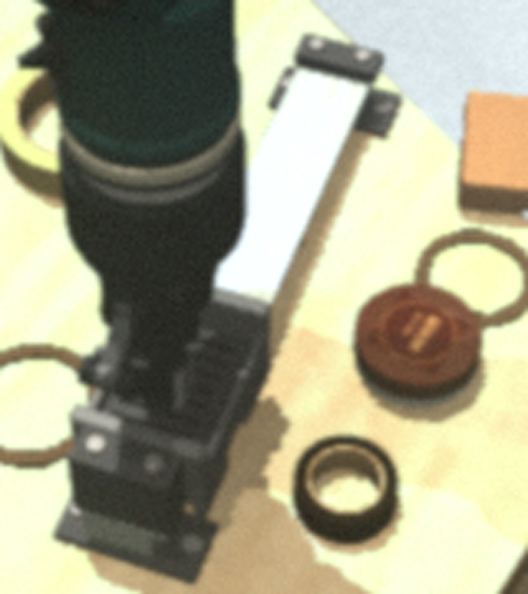

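There's a 10 N push-back along the rail, and the carriage lug sits against the tall block. The tip has travelled 103 mm, so it's at the stop. Lifting straight up.

Call:
servo_tool(slide=[[-0.0003,0.0012,0.006],[-0.0003,0.0012,0.013],[-0.0003,0.0012,0.03],[-0.0003,0.0012,0.07],[-0.0003,0.0012,0.12]], rot=[[0,0,0],[0,0,0],[0,0,0],[0,0,0],[0,0,0]])

```text
clock: 4.5
position: [0.4707, 0.0063, 0.1505]
ee_rot: [[0.973, 0.233, -0.001], [0.233, -0.973, -0.001], [-0.001, 0.001, -1.0]]
contact_force: [0.6, -0.0, 0.3]
grip_width: -0.0
```

Call:
servo_tool(slide=[[0,-0.06,0.06],[0,-0.12,0.12],[0,-0.18,0.15],[0,-0.24,0.15],[0,-0.3,0.15]], rot=[[0,0,0],[0,0,0],[0,0,0],[0,0,0],[0,0,0]])

```text
clock: 5.0
position: [0.4715, -0.2054, 0.2693]
ee_rot: [[0.972, 0.235, 0.002], [0.235, -0.972, -0.001], [0.002, 0.002, -1.0]]
contact_force: [1.1, -0.2, 0.4]
grip_width: -0.0004
```

```bash
python3 - <<'E'
from h import *
s=snap('scene','s6.png');a=s['img'][170:350,250:410][:,:,::-1]; cv2.imwrite('pics/s6c.png',cv2.convertScaleAbs(cv2.resize(a,None,fx=3.3,fy=3.3,interpolation=cv2.INTER_CUBIC),alpha=1.7))
s=snap('top','t6.png');a=s['img'][195:305,210:430][:,:,::-1]; cv2.imwrite('pics/t6c.png',cv2.convertScaleAbs(cv2.resize(a,None,fx=3.6,fy=3.6,interpolation=cv2.INTER_CUBIC),alpha=1.7))
r=read_state();print(r['position'],r['contact_force'],r['clock'])
E
```

```text
[ 0.47020318 -0.21246919  0.26880974] [-0.25513487  0.91346401 -0.60013911] 5.1
```

View pics/s6c.png

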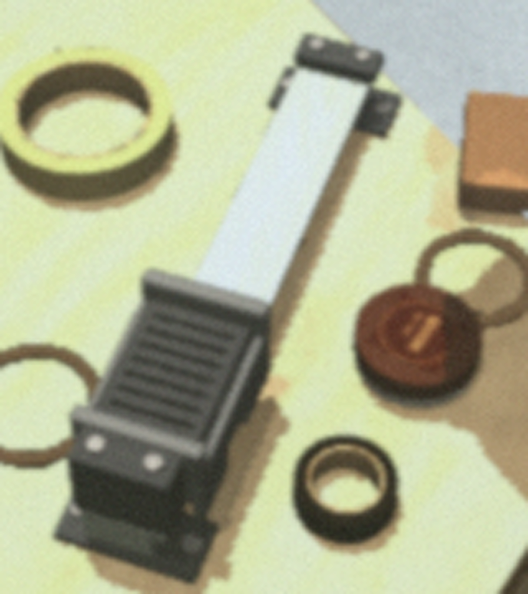

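View pics/t6c.png

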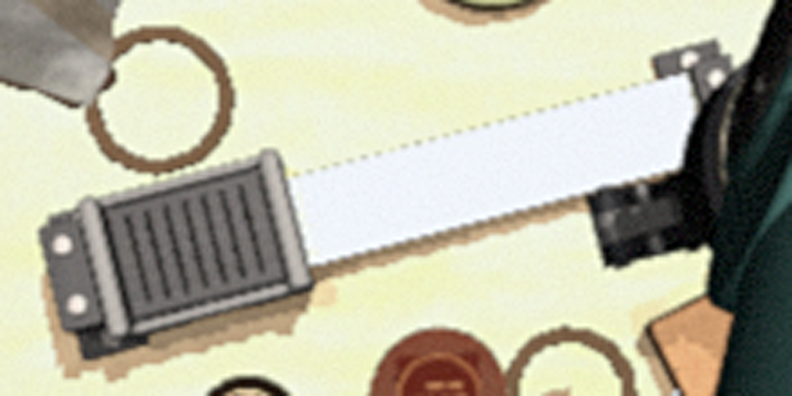

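The top view shows the carriage lug (80,203)–(115,337) flush against the tall block with no gap. The plate is back up, looking as it did at the start. A quick numeric check, then I'll hand in.

```bash
python3 - <<'E'
from h import *
s=dict(np.load('pics/t6.npz'))
R=lambda u,v,z: ray(s,210+(u+.5)/3.6-.5,195+(v+.5)/3.6-.5,z)
c=sum(R(*c,.075) for c in((80,203),(115,337),(272,152),(310,287)))/4
m=np.array([.4978,-.1009,0]);d=np.array([-.2317,.9728,0]);print(c,(c-m)@d)
r=read_state();print(abs(r['dq']).max(),r['contact_force'])
print(sign_off())
E
```

```text
[ 0.47388101 -0.00282274  0.075     ] 0.10095158769275706
0.09371954734071254 [-0.25513487  0.91346401 -0.60013911]
the job is handed in; nothing more can be done
None
```

The carriage now stands against the tall end block, with the thumb plate back up, and I handed the job in at about 5 s.

With the fingers shut, I pressed the plate to its bottom (tip at z = 0.055 m, 12–21 N). I kept it down and slid the carriage about 0.10 m toward the tall block, the one at the world +y end. At the stop I felt about 10 N of push-back along the rail, then lifted straight up and moved clear.

- **Position:** the last top picture puts the carriage at +0.101 m from the rail's middle toward the tall block. The last notch is at 0.10 m and touching is 0.1005 m, so this agrees within the camera's 2 mm.
- **Against the block:** both last pictures show no gap between the lug and the tall block.
- **Lock:** the plate looks fully up in the pictures, as it did at the start. I judged that by eye and did not test the lock by pushing on the carriage.
- **Surroundings:** the wax tin, black tape, masking tape and cork block look unmoved; the arm hides part of the cork in the last top picture. The arm is touching nothing; it was still settling slightly (0.09 rad/s) at hand-in.

No check failed or disagreed.

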